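# Inspect cover plates on the light box and pack them in a carton

### The arm

A 6-joint arm with a two-finger parallel gripper is mounted at the origin on the work surface. World frame = base frame: x ahead of the robot, y to its left, z up, the work surface at z = 0. Lengths are in mm, angles in rad, forces in N, time in s.
With the tool pointing down it reaches from about 350 to 950 mm from the base axis. Payload 17.4 kg.
Tool frame: the origin (TCP) lies midway between the tips of the shut fingers; the grasp point (between the pads) lies 19 mm behind it (manip.pinch_z is the distance from the TCP to the grasp point, in mm); z points along the fingers, y is the line along which they close (so a half turn about z gives the same grasp; the last joint's range is limited). The gripper opens to 93 mm and grips with 3 to 60 N. Pads are 15 mm wide; open, the fingers measure 128 mm over their backs; the gripper's body (75 mm by 188 mm) begins 65 mm behind the grasp point.
Start: joints at [1.28, 0.116, 1.442, -0, 1.584, -0.038], TCP at [168.836, 653.549, 218.646] pointing down, gripper open.
Joint ranges: [-2.83, 2.83], [-0.83, 2.19], [0.07, 2.5], [-1.14, 4.28], [0.01, 3], [-2.97, 2.97]. Speed limits (rad/s): [1.89, 1.89, 2.22, 3.14, 3.14, 3.14].

### API

Orientations are given as a unit quaternion [x, y, z, w].
In Python, from bench import manip gives the robot as it stands.
- The arm moves only by the tool drive_tool, never from a script. Its argument "targets" is a list that holds one entry, the list of rows, each a list of 6 numbers: the shift along the world's x, y, z as a fraction of full scale, then the turn, a rotation vector about the world's x, y, z as a fraction of full scale. In form: [[[dx, dy, dz, rx, ry, rz], ...]]. A call has 1 to 8 rows; each row is the pose to reach, as a shift and turn from the pose commanded when the call began; what a row does not reach only later rows make up. Full scale, the value 1, is 0.2 m for a shift and 60 degrees for a turn. A row lasts 1/8 s, in which the tool goes at most 62.5 mm and 10.7 degrees, less where a joint would pass 70% of its speed; a pose out of reach is approached as far as the arm can. A call with a number of a shift or a turn outside -1 to 1 is refused whole. A call with a gripper value outside its range is refused whole. "fingers" is the closure, from -1 (fully open) to 1 (shut), set as the call begins (left out, the last holds). The fingers move at their own pace and stop on an object; the grip force is fixed at half the most. Time passes only in rows, so rows that repeat a pose let the fingers close. It gives the time, the measured TCP pose, the force, the opening and the grip force at its end, in the units of the state.
- manip.get_obs(): the state, without advancing time (a new reading comes with each control period).
- manip.snapshot(name): name is "scene" or "side" or "wrist"; returns the picture (384x512x3 uint8, blue, green, red); there is no depth.
- manip.calibration(name): a dict with "camera_matrix" (3x3 intrinsics, pixels), "k1" (the pictures are not rectified: a ray, as slopes to the right and down, at radius r is drawn at 1 + k1 r^2 times it, then the intrinsics apply), "rvec" (rotation vector, rad) and "tvec" (3), from world to camera coordinates, as OpenCV has them. Camera axes: x right, y down, z forward; pixel columns grow to the right and rows downward; lengths in mm; the calibration is good to about 2 mm. A picture is of the moment at which its call begins: read the wrist's pose just before it. calibration takes no time and is no camera call; for the wrist camera it gives the pose at the moment of the call.
- manip.hand_in(): hands the job in; it is judged then, once.
The state is a dict: "clock": time; "joint_positions": joint angles; "qvel": joint speeds; "joint_torque": joint torques, N m; "tcp_pos": TCP position; "ee_rot": TCP orientation; "wrist_force": force on the tool from outside, world axes, zero at the start; "ft_torque": the same for the moment, N m; "opening": finger opening in mm; "grasp_force": force on a finger pad.
Only numpy, scipy, OpenCV 4.12 (cv2) and the standard library are available. Lean on these libraries where they do the work, as an engineer would, in place of code of your own. Each camera call takes 0.05 s, during which the arm holds its last target. There are 200 camera calls.

### The job

Switch the inspection light box on by throwing the isolator's lever over to its pilot-lamp end; then take the loose cover plates one after another, the largest first and the smallest last, hold each one level and still over the middle of the light box's window at the height of its post tops for two seconds, and lay it in the carton. Keep the light on until all the plates are packed; then fold the carton's two short end flaps down flat, fold its two long side flaps flat over them, and throw the lever back to off. Leave everything else on the bench where it is.

Things in the scene. Friction and masses are not known exactly. Their poses are not given: they have to be found in the camera images.
- isolator_lever (a joint): lever of the isolator switch, rad: 0 = off (leaning 0.7 rad from upright towards the plain end), 1.4 = on (leaning 0.7 rad towards the pilot lamp end), upright at 0.7. It is over-centre: once pushed past upright it drops to its stop by its own weight, and short of upright it drops back. About 1 N at the ball moves it.
- isolator: isolator switch fixed to the bench: grey housing 70 (x) x 120 (y) x 48 mm high. Origin: centre of its underside. A small amber pilot lamp sits on top at its +y end (the on end); its -y end is plain (the off end).
- lever_ball (a point): centre of the black ball (24 mm diameter) at the end of the isolator's lever, a steel rod 12 mm thick. The lever pivots 56 mm above the bench over the middle of the housing, about the housing's x axis, so it swings along the housing's y. Ball centre 75 mm from the pivot.
- light_box: inspection light box fixed to the bench: flat grey case 120 x 120 x 28 mm high, square glass window in the middle of its top, a steel post 8 mm thick near each corner (52 mm from the middle in x and in y). Post tops are 70 mm above the bench. Origin: centre of its underside.
- view_point (a point): viewing point: over the middle of the window at the height of the post tops (70 mm above the bench). A plate is viewed with the centre of its underside at this point and level, any yaw.
- carton: cardboard box fixed to the bench, open on top: outside 130 (its x) x 190 (its y) x 60 mm high, walls and floor 4 mm. Origin: centre of its underside. Four flaps 4 mm thick on the rim, standing open and leaning outwards at the start; they stay where left, and about 1 N at the free edge folds them.
- end_flap_left (a joint): short end flap at the carton's +y end, rad: 0 = folded flat, 1.57 = upright, more = leaning outwards (2.6 at most). Crease along the carton's x at y +95 mm, z 62 mm; flap 128 mm wide, 60 mm from crease to free edge.
- end_flap_right (a joint): short end flap at the carton's -y end (crease at y -95 mm, z 62 mm), otherwise as the left one
- side_flap_far (a joint): long side flap at the carton's +x side, rad: 0 = folded flat, 1.57 = upright, more = leaning outwards (2.6 at most). Crease along the carton's y at x +65 mm, z 67 mm; flap 188 mm wide, 64 mm from crease to free edge.
- side_flap_near (a joint): long side flap at the carton's -x side (crease at x -65 mm, z 67 mm), otherwise as the far one
- plate_large: flat aluminium cover plate, 56 mm wide (x) x 90 mm long (y) x 12 mm thick, about 160 g, four small screw holes at the corners. Origin: centre of its underside. It lies flat on the bench at the start, or is absent (None); two or three of the three plates are present.
- plate_medium: flat aluminium cover plate, 46 mm wide (x) x 74 mm long (y) x 12 mm thick, about 110 g, four small screw holes at the corners. Origin: centre of its underside. It lies flat on the bench at the start, or is absent (None); two or three of the three plates are present.
- plate_small: flat aluminium cover plate, 36 mm wide (x) x 58 mm long (y) x 12 mm thick, about 65 g, four small screw holes at the corners. Origin: centre of its underside. It lies flat on the bench at the start, or is absent (None); two or three of the three plates are present.
- tape_measure: bystander, to be left alone: tape measure, 62 x 36 x 58 mm, yellow. Origin at the underside, loose on the bench.
- screwdriver: bystander, to be left alone: screwdriver, 200 mm. Origin at the underside, loose on the bench.
- wrench: bystander, to be left alone: wrench, 200 mm. Origin at the underside, loose on the bench.
- glue: bystander, to be left alone: glue bottle, 52 mm thick, 150 mm tall. Origin at the underside, loose on the bench.
- offcut: bystander, to be left alone: wood offcut, 80 x 110 x 45 mm. Origin at the underside, loose on the bench.
- spray_can: bystander, to be left alone: spray can, 60 mm thick, 170 mm tall. Origin at the underside, loose on the bench.
Not all that is in view belongs to the job. What is shaped like the plate_small but pink or yellow is not meant.

How it is judged (in metres and radians):
On the way, in this order (a step that is already met when the one before it is completed fails the run):
1. the isolator lever is on (value of joint isolator_lever above 1.2 rad), for 0.3 s.
2. plate_large held level and still at the viewing point (underside centre within 20 mm sideways, 15 mm below to 20 mm above) (horizontal distance between plate_large and view_point below 0.02 m and z of plate_large in the frame of view_point between -0.015 and 0.02 m and angle between plate_large's own z axis and vertical below 0.15 rad and linear speed of plate_large below 0.03 m/s), for 1.2 s.
3. plate_medium held level and still at the viewing point (underside centre within 20 mm sideways, 15 mm below to 20 mm above) (horizontal distance between plate_medium and view_point below 0.02 m and z of plate_medium in the frame of view_point between -0.015 and 0.02 m and angle between plate_medium's own z axis and vertical below 0.15 rad and linear speed of plate_medium below 0.03 m/s), for 1.2 s.
4. plate_small held level and still at the viewing point (underside centre within 20 mm sideways, 15 mm below to 20 mm above) (horizontal distance between plate_small and view_point below 0.02 m and z of plate_small in the frame of view_point between -0.015 and 0.02 m and angle between plate_small's own z axis and vertical below 0.15 rad and linear speed of plate_small below 0.03 m/s), for 1.2 s.
5. all plates present lie in the carton, all four flaps still open, the isolator still on (x of plate_large in the frame of carton between -0.058 and 0.058 m and y of plate_large in the frame of carton between -0.088 and 0.088 m and z of plate_large in the frame of carton between 0 and 0.052 m and x of plate_medium in the frame of carton between -0.058 and 0.058 m and y of plate_medium in the frame of carton between -0.088 and 0.088 m and z of plate_medium in the frame of carton between 0 and 0.052 m and x of plate_small in the frame of carton between -0.058 and 0.058 m and y of plate_small in the frame of carton between -0.088 and 0.088 m and z of plate_small in the frame of carton between 0 and 0.052 m and value of joint each of isolator_lever, end_flap_left, end_flap_right, side_flap_far, side_flap_near above 1.2 rad), for 0.2 s.
6. both short end flaps folded flat, both long side flaps still open (value of joint each of end_flap_left, end_flap_right below 0.15 rad and value of joint each of side_flap_far, side_flap_near above 1.2 rad), for 0.2 s.
7. both long side flaps folded flat over the end flaps (value of joint each of end_flap_left, end_flap_right, side_flap_far, side_flap_near below 0.15 rad), for 0.2 s.
At the end, for the whole second after the job is handed in: every plate present lies inside the carton below its rim (its centre within 58 mm in x and 88 mm in y of the carton's middle) and at rest, all four flaps are within 0.15 rad of flat, and the isolator lever is within 0.15 rad of off (all of step 7 and x of plate_large in the frame of carton between -0.058 and 0.058 m and y of plate_large in the frame of carton between -0.088 and 0.088 m and z of plate_large in the frame of carton between 0 and 0.052 m and x of plate_medium in the frame of carton between -0.058 and 0.058 m and y of plate_medium in the frame of carton between -0.088 and 0.088 m and z of plate_medium in the frame of carton between 0 and 0.052 m and x of plate_small in the frame of carton between -0.058 and 0.058 m and y of plate_small in the frame of carton between -0.088 and 0.088 m and z of plate_small in the frame of carton between 0 and 0.052 m and value of joint isolator_lever below 0.15 rad and linear speed of each of plate_large, plate_medium, plate_small below 0.03 m/s); the robot touches nothing.
It fails at once if a bystander is moved more than 30 mm (distance of any of tape_measure, screwdriver, wrench, glue, offcut, spray_can from where it was at the start of the episode above 0.03 m).
Of plate_large, plate_medium, plate_small only 2 to 3 are there at a start; the rules pass over those that are not, and their reading is None.
At some moment in a run one of plate_large, plate_medium, plate_small may be knocked a few centimetres aside while the robot is not near it.
It also fails if it takes over 210 s, if anything falls off the work surface, if the arm or the gripper's body presses on something with over 40 N, if the wrist force passes 120 N, or if a joint passes its speed limit or range.

## Working session

There is one attempt and no reset: what is moved stays moved. The work goes in short steps, Python scripts to look and compute and a tool call to move; the robot and the scene stay as the last step left them, time stands still between calls to the robot, and variables do not carry over. Pictures are saved under pics/ and viewed, at most 14 in all, crops included, and the job is handed in when it is done.

Besides the shell and the picture viewer there is one more tool, called after "Request:" as name([rows], argument=value, ...), one row to a line, values as JSON. drive_tool: Moves the arm, as the interface text tells. Shift numbers are shares of 0.2 m and turn numbers shares of 60 degrees, none past 1 either way. Its arguments: {"type":"object","properties":{"targets":{"type":"array","items":{"type":"array","items":{"type":"array","items":{"type":"number","minimum":-1,"maximum":1}}}},"fingers":{"type":"number"}},"required":["targets"]}

```bash
mkdir -p pics; ls; cat > h.py <<'E'
import numpy as np, cv2
from bench import manip
def cal(n):
    c=manip.calibration(n); K=np.array(c["camera_matrix"],float); R=cv2.Rodrigues(np.array(c["rvec"],float))[0]; t=np.array(c["tvec"],float).ravel()
    return K,float(c["k1"]),R,t
def px2w(c,u,v,z):
    K,k1,R,t=c; d=np.array([(u-K[0,2])/K[0,0],(v-K[1,2])/K[1,1]]); s=d.copy()
    for _ in range(30): s=d/(1+k1*(s@s))
    r=R.T@np.array([*s,1]); o=-R.T@t
    return o+r*(z-o[2])/r[2]
def w2px(c,p):
    K,k1,R,t=c; q=R@np.array(p,float)+t; s=q[:2]/q[2]; s=s*(1+k1*(s@s))
    return np.array([K[0,0]*s[0]+K[0,2],K[1,1]*s[1]+K[1,2]])
def snap(n,f):
    c=cal(n); im=manip.snapshot(n); cv2.imwrite(f"pics/{f}.png",im); return im,c
E
python3 - <<'E'
from h import *
for n in("scene","side","wrist"):
    im,c=snap(n,n+"0"); print(n,(-c[2].T@c[3]).round(),c[2][2].round(2),c[0][0,0])
a=[cv2.imread(f"pics/{n}0.png") for n in("scene","side")]
o=manip.get_obs(); print({k:np.round(v,3) for k,v in o.items()})
E
```

```text
pics
scene [1449. -705. 1162.] [-0.6   0.4  -0.69] 479.2536644052215
side [ 150. -967.  770.] [ 0.33  0.76 -0.56] 402.5651209079529
wrist [ 89. 675. 385.] [ 0.29 -0.08 -0.95] 310.87575002152727
{'clock': np.float64(0.15), 'joint_positions': array([ 1.28 ,  0.116,  1.442, -0.   ,  1.584, -0.038]), 'qvel': array([-0.   , -0.001, -0.002, -0.001, -0.002, -0.001]), 'joint_torque': array([ 1.0000e-03, -7.2175e+01, -6.2296e+01,  7.8000e-02,  2.2000e-02,
       -0.0000e+00]), 'tcp_pos': array([168.792, 653.389, 218.07 ]), 'ee_rot': array([ 0.126,  0.992, -0.   , -0.   ]), 'wrist_force': array([-0.272,  0.576,  0.117]), 'ft_torque': array([ 0.049,  0.024, -0.073]), 'grasp_force': np.float64(0.0), 'opening': np.float64(92.79)}
```

View pics/scene0.png

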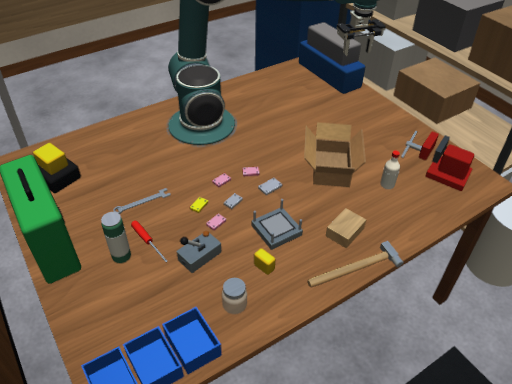

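View pics/side0.png

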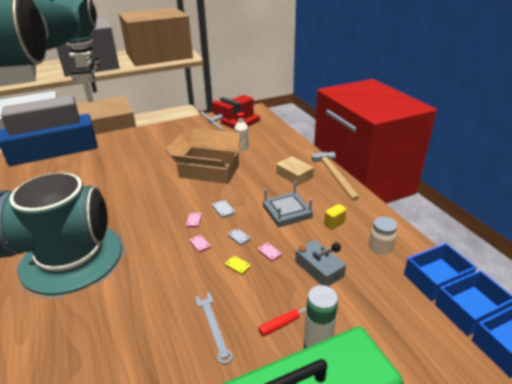

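The scene view shows two grey plates at (270,186) and (232,201). There are three pink ones at (221,180), (251,171) and (215,221), and a yellow one at (199,204). The isolator is at (199,250), the light box at (277,226) and the carton at (335,155). I'll enlarge to confirm the plates.

```bash
python3 - <<'E'
from h import *
a=cv2.imread("pics/scene0.png")
cv2.imwrite("pics/c1.png",cv2.resize(a[115:275,165:375],None,fx=3.75,fy=3.75,interpolation=cv2.INTER_CUBIC)[:600,:800])
hsv=cv2.cvtColor(a,cv2.COLOR_BGR2HSV)
for n in("scene","side"):
    a=cv2.imread(f"pics/{n}0.png");c=cal(n);hsv=cv2.cvtColor(a,cv2.COLOR_BGR2HSV)
    m=((hsv[...,1]<70)&(hsv[...,2]>110)).astype(np.uint8)
    k,l,s,cen=cv2.connectedComponentsWithStats(m)
    for i in range(1,k):
        if 40<s[i,4]<900:
            p=px2w(c,*cen[i],12)
            if 200<p[0]<1100 and -500<p[1]<600:
                pts=np.array([px2w(c,u,v,12)[:2] for v,u in np.argwhere(l==i)],np.float32)
                print(n,cen[i].round(1),s[i,4],p.round(0)[:2],cv2.minAreaRect(pts))
E
```

```text
scene [392.6 165. ] 147 [616. 470.] ((613.615966796875, 471.39111328125), (52.853694915771484, 81.43063354492188), 37.23552322387695)
scene [269.7 185.1] 202 [461.  22.] ((461.0945129394531, 22.28624725341797), (47.05333709716797, 75.97209167480469), 6.250871181488037)
scene [127.3 208.8] 474 [ 303. -446.] ((298.3241882324219, -416.60687255859375), (68.39573669433594, 251.63841247558594), 8.21694564819336)
scene [232.7 199.8] 139 [ 455. -126.] ((454.3962097167969, -125.92698669433594), (37.12359619140625, 59.94602584838867), 17.301006317138672)
scene [276.4 225.7] 389 [631. -68.] ((626.8168334960938, -65.42599487304688), (118.80430603027344, 119.94715881347656), 88.33948516845703)
scene [276.5 224.4] 414 [626. -65.] ((625.5855712890625, -64.71331024169922), (76.0861587524414, 77.00548553466797), 88.37556457519531)
scene [197.9 247.8] 554 [ 576. -325.] ((569.011474609375, -320.8926696777344), (74.94265747070312, 121.57645416259766), 10.930499076843262)
scene [157.6 251.1] 54 [ 521. -436.] ((519.9381713867188, -435.944091796875), (100.0516586303711, 6.788987636566162), 6.10980033874511
[... 1362 characters left out ...]
796875)
side [199.1 241.9] 123 [ 341. -103.] ((340.37579345703125, -101.93385314941406), (30.95226287841797, 52.75770568847656), 13.108682632446289)
side [321.6 258. ] 761 [ 620. -307.] ((623.2759399414062, -300.29180908203125), (82.47776794433594, 125.80891418457031), 12.06725788116455)
side [269.2 250.3] 132 [ 506. -219.] ((505.00732421875, -218.56344604492188), (29.950910568237305, 54.29127502441406), 9.342989921569824)
side [322.5 296.6] 583 [ 551. -423.] ((552.6634521484375, -420.743896484375), (75.93241882324219, 69.7761001586914), 59.95033264160156)
side [214.6 328.7] 717 [ 284. -400.] ((284.5202941894531, -391.3301696777344), (199.74266052246094, 39.24772644042969), 86.9177474975586)
```

View pics/c1.png

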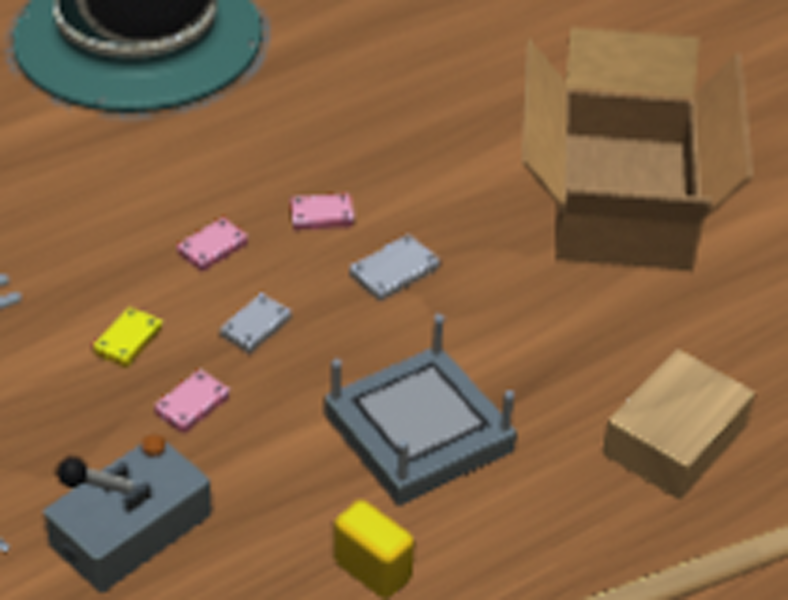

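Two grey plates are present. The one at (270,186) measures 47x76 mm, so it is plate_medium. The one at (233,200) measures 37x60 mm, so it is plate_small. Pink and yellow ones are decoys, and no large plate is there. I'll move to a wrist overview.

Request:
drive_tool([
  [[0.2,-0.4,0.4,0,0,0],[0.4,-0.8,0.8,0,0,0],[0.5,-1,1,0,0,0],[0.5,-1,1,0,0,0],[0.5,-1,1,0,0,0],[0.5,-1,1,0,0,0]],
], fingers=-1)

```text
clock: 0.9
tcp_pos: [269.8, 452.1, 422.0]
ee_rot: [0.127, 0.992, 0.002, 0.001]
wrist_force: [0.3, 0.6, -0.1]
opening: 92.6
grasp_force: 0.0
```

Request:
drive_tool([
  [[0.5,-1,0,0,0,0],[0.5,-1,0,0,0,0],[0.5,-1,0,0,0,0],[0.5,-1,0,0,0,0],[0.5,-1,0,0,0,0]],
])

```text
clock: 1.52
tcp_pos: [369.6, 252.4, 417.7]
ee_rot: [0.128, 0.992, -0.0, -0.0]
wrist_force: [0.4, -0.0, 0.0]
opening: 93.0
grasp_force: 0.0
```

Request:
drive_tool([
  [[0.5,-1,0.5,0,0,0],[0.5,-1,0.5,0,0,0],[0.5,-1,0.5,0,0,0],[0.5,-1,0.5,0,0,0],[0.5,-1,0.5,0,0,0],[0.5,-1,0.5,0,0,0]],
])

```text
clock: 2.28
tcp_pos: [469.2, 54.5, 517.6]
ee_rot: [0.126, 0.992, 0.0, -0.001]
wrist_force: [0.4, 0.2, -0.3]
opening: 93.0
grasp_force: 0.0
```

```bash
python3 - <<'E'
from h import *
im,c=snap("wrist","w1"); print((-c[2].T@c[3]).round(),c[2].round(2),manip.get_obs()["tcp_pos"])
cv2.imwrite("pics/w1b.png",cv2.resize(im,(800,600),interpolation=cv2.INTER_CUBIC))
E
```

```text
[389.  76. 685.] [[ 0.25  0.97 -0.  ]
 [ 0.92 -0.24  0.3 ]
 [ 0.29 -0.08 -0.95]] [468.82997527  54.860346   517.71304085]
```

View pics/w1b.png

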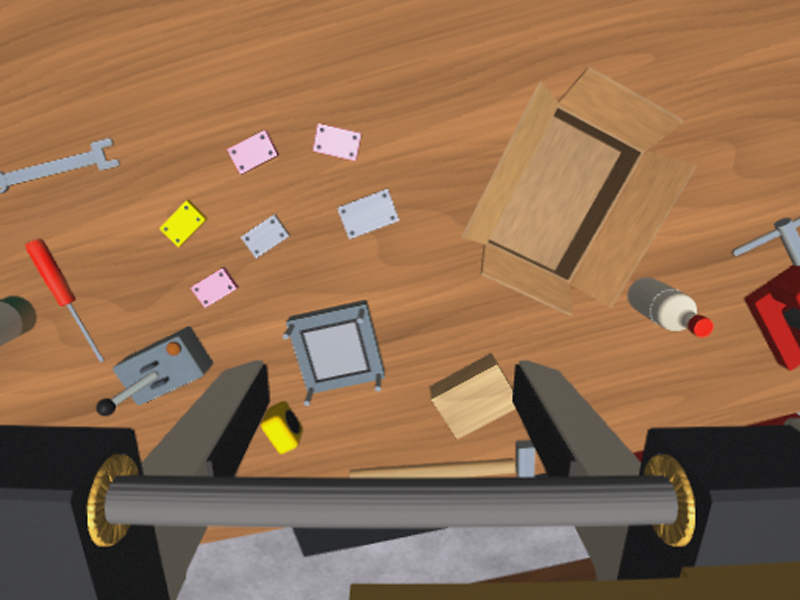

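The wrist view gives a clear overview of everything (800x600 pixels). The medium plate is at (368,213), the small plate at (265,236) and the window at (337,351). The ball is at (106,407) and the lamp at (173,349). The carton rim corners are (556,108), (640,152), (570,280) and (487,240).

```bash
python3 - <<'E'
from h import *
a=cv2.imread("pics/w1.png");c=cal("wrist")
P=lambda u,v,z:px2w(c,u*.64,v*.64,z).round(0)[:2]
hsv=cv2.cvtColor(a,cv2.COLOR_BGR2HSV)
m=((hsv[...,1]<60)&(hsv[...,2]>130)).astype(np.uint8)
k,l,s,cen=cv2.connectedComponentsWithStats(m)
for i in range(1,k):
    if 200<s[i,4]<3000 and cen[i][1]<240:
        z=28 if abs(cen[i][0]-216)<12 and cen[i][1]>200 else 12
        pts=np.array([px2w(c,u,v,z)[:2] for v,u in np.argwhere(l==i)],np.float32)
        print(cen[i].round(1),s[i,4],px2w(c,*cen[i],z).round(0)[:2],cv2.minAreaRect(pts))
print("ball",P(106,407,113),"lamp",P(173,349,52),"isoTop",[P(*q,48) for q in((113,364),(190,328))])
print("posts",[P(*q,70) for q in((288,328),(366,303),(378,380),(308,400))])
print("window",[P(*q,28) for q in((303,332),(360,321),(370,372),(312,381))])
r=[P(*q,61) for q in((556,108),(640,152),(570,280),(487,240))];print("rim",r,np.mean(r,0))
print("flap ends z?",[P(*q,110) for q in((540,82),(465,235),(695,165),(612,305),(588,68),(683,121),(482,275),(572,314))])
E
```

```text
[215.4  90.7] 476 [359.  10.] ((358.4444580078125, 9.065925598144531), (58.42635726928711, 35.15119934082031), 62.35417175292969)
[161.   96.9] 450 [ 342. -104.] ((341.9084167480469, -104.32695770263672), (34.852943420410156, 56.920379638671875), 11.05422592163086)
[ 38.6 105.6] 721 [ 288. -366.] ((287.58660888671875, -376.2067565917969), (182.849609375, 36.84603500366211), 87.34930419921875)
[235.3 136.5] 751 [460.  25.] ((460.2843322753906, 24.76141357421875), (46.444156646728516, 74.97103881835938), 6.085946083068848)
[169.1 151. ] 433 [ 454. -123.] ((454.1911315917969, -123.61730194091797), (36.397918701171875, 58.57123565673828), 18.210439682006836)
[506.9 152.1] 201 [642. 611.] ((649.8687744140625, 606.2282104492188), (28.461719512939453, 68.79597473144531), 89.4490966796875)
[136.6 183.9] 329 [ 506. -219.] ((506.9955749511719, -220.4683380126953), (35.02378463745117, 57.120147705078125), 16.14716339111328)
[431.9 198.8] 399 [710. 429.] ((711.6777954101562, 430.956298828125), (55.725467681884766, 55.1462516784668), 49.51749038696289)
[214.4 222.6] 1014 [635. -71.] ((638.1724853
[... 222 characters left out ...]
9.4 238.8] 1168 [ 613. -357.] ((614.2462158203125, -369.192138671875), (72.15486907958984, 155.9212646484375), 10.701560020446777)
ball [ 610. -379.] lamp [ 570. -291.] isoTop [array([ 572., -390.]), array([ 548., -257.])]
posts [array([ 575., -115.]), array([567.,  -4.]), array([680., -17.]), array([ 686., -122.])]
window [array([ 599., -109.]), array([604., -25.]), array([685., -32.]), array([ 678., -120.])]
rim [array([388., 283.]), array([464., 378.]), array([607., 267.]), array([526., 170.])] [496.25 274.5 ]
flap ends z? [array([357., 254.]), array([503., 138.]), array([488., 417.]), array([635., 300.]), array([355., 308.]), array([436., 407.]), array([557., 148.]), array([634., 249.])]
```

```bash
python3 - <<'E'
from h import *
from scipy.optimize import least_squares
W,S,D=cal("wrist"),cal("scene"),cal("side")
def tri(*ob):
    f=lambda p:np.concatenate([w2px(c,p)-q for c,q in ob])
    r=least_squares(f,[550,-100,40]);return r.x.round(0),r.fun.round(1)
def blob(n,f):
    a=cv2.imread(f"pics/{n}.png");h=cv2.cvtColor(a,cv2.COLOR_BGR2HSV).astype(int);m=f(h).astype(np.uint8)
    k,l,s,cen=cv2.connectedComponentsWithStats(m);return [(cen[i].round(1),s[i,4]) for i in range(1,k) if s[i,4]>5]
dark=lambda h:h[...,2]<45
lamp=lambda h:(h[...,0]<14)&(h[...,1]>170)&(h[...,2]>90)
def near(L,p,r=14): return [x for x in L if np.hypot(*(x[0]-p))<r]
q=[("w1",(68,260),(111,223)),("scene0",(184,240),(206,233)),("side0",(336,247),(312,245))]
R={}
for n,b,lp in q:
    R[n]=near(blob(n,dark),b),near(blob(n,lamp),lp);print(n,R[n])
try:
  for i in(0,1): print(tri(*[(c,R[n][i][0][0]) for c,n in((W,"w1"),(S,"scene0"),(D,"side0"))]))
except Exception as e: print(e)
a=[cv2.imread("pics/w1.png")[190:290,50:150],cv2.imread("pics/scene0.png")[205:305,150:250],cv2.imread("pics/side0.png")[205:305,270:370]]
A=np.hstack([cv2.resize(x,(266,266),interpolation=cv2.INTER_CUBIC) for x in a])
b=[cv2.imread("pics/w1.png")[30:210,290:450],cv2.imread("pics/scene0.png")[115:195,295:375],cv2.imread("pics/side0.png")[115:195,160:250]]
B=np.hstack([cv2.resize(x,(266,300),interpolation=cv2.INTER_CUBIC) for x in b])
cv2.imwrite("pics/iso.png",np.vstack([A,B]))
E
```

```text
w1 ([(array([ 68. , 259.6]), np.int32(67))], [(array([110.7, 223. ]), np.int32(24))])
scene0 ([(array([184.1, 240.8]), np.int32(42))], [(array([205.5, 233. ]), np.int32(22))])
side0 ([(array([335.4, 247.8]), np.int32(24))], [(array([301.7, 247.9]), np.int32(15))])
(array([ 608., -378.,  112.]), array([-0. , -0.3,  0.1, -0.1,  0.4, -0.1]))
(array([ 568., -290.,   54.]), array([-0.2, -0.4,  0.4, -0.3,  0.5,  0.1]))
```

View pics/iso.png

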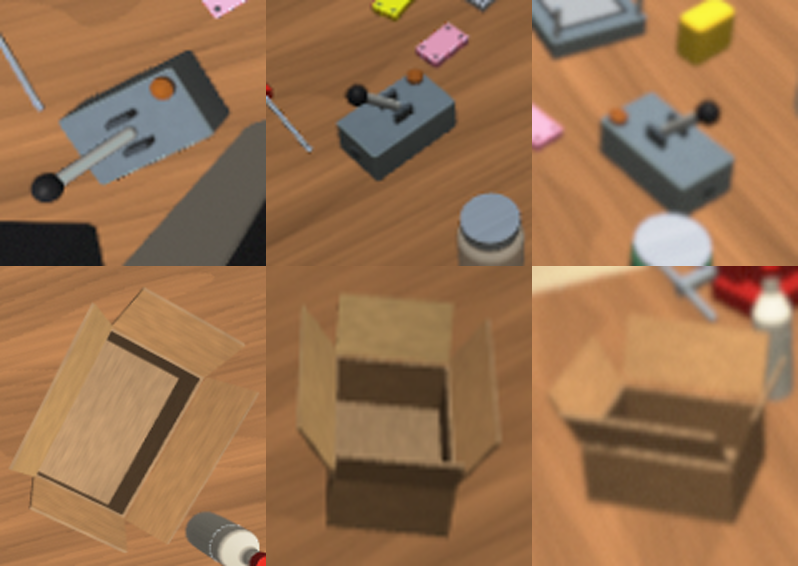

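Triangulation puts the ball at (608,-378,112). The lamp is at the housing corner and the housing yaw is about 10.5°, so the push direction is (-0.18,0.98). I'll approach behind the ball with the fingers shut.

Request:
drive_tool([
  [[0.37,-1,-0.6,0,0,0.42],[0.37,-1,-0.6,0,0,0.42],[0.37,-1,-0.6,0,0,0.42],[0.37,-1,-0.6,0,0,0.42],[0.37,-1,-0.6,0,0,0.42],[0.37,-1,-0.6,0,0,0.42]],
], fingers=1)

```text
clock: 3.08
tcp_pos: [542.8, -145.0, 398.8]
ee_rot: [-0.094, 0.996, 0.0, -0.0]
wrist_force: [-0.4, -0.6, -0.1]
opening: 37.8
grasp_force: 0.0
```

Request:
drive_tool([
  [[0.37,-1,-0.6,0,0,0],[0.37,-1,-0.6,0,0,0],[0.37,-1,-0.6,0,0,0],[0.37,-1,-0.6,0,0,0],[0.37,-1,-0.6,0,0,0],[0.37,-1,-0.6,0,0,0]],
])

```text
clock: 3.82
tcp_pos: [617.5, -344.7, 280.2]
ee_rot: [-0.094, 0.996, -0.0, 0.001]
wrist_force: [-0.8, 1.8, 0.1]
opening: 0.2
grasp_force: 0.0
```

Request:
drive_tool([
  [[0,-0.41,0,0,0,0],[0,-0.41,0,0,0,0],[0,-0.41,0,0,0,0],[0,-0.41,-0.3,0,0,0],[0,-0.41,-0.6,0,0,0],[0,-0.41,-0.9,0,0,0],[0,-0.41,-0.9,0,0,0]],
])

```text
clock: 4.7
tcp_pos: [615.8, -425.4, 95.0]
ee_rot: [-0.094, 0.996, 0.002, -0.002]
wrist_force: [-0.5, -0.3, 0.4]
opening: 0.3
grasp_force: 0.0
```

Request:
drive_tool([
  [[-0.02,0.12,0,0,0,0],[-0.05,0.24,0,0,0,0],[-0.07,0.36,0,0,0,0],[-0.08,0.45,0,0,0,0],[-0.09,0.5,0,0,0,0],[-0.09,0.5,0,0,0,0],[-0.06,0.3,0,0,0,0]],
])

```text
clock: 5.58
tcp_pos: [605.4, -367.8, 99.5]
ee_rot: [-0.094, 0.996, -0.0, 0.0]
wrist_force: [0.4, 0.0, 0.4]
opening: 1.0
grasp_force: 0.0
```

Request:
drive_tool([
  [[0,0,0.3,0,0,0],[0,0,0.6,0,0,0],[0,0,0.6,0,0,0]],
], fingers=-1)

```text
clock: 5.95
tcp_pos: [606.0, -370.1, 224.8]
ee_rot: [-0.093, 0.996, -0.003, 0.003]
wrist_force: [1.3, 0.5, -0.5]
opening: 25.9
grasp_force: 0.0
```

```bash
python3 - <<'E'
from h import *
R=[]
for n in("scene","side"):
    a,c=snap(n,n+"1");h=cv2.cvtColor(a,cv2.COLOR_BGR2HSV)
    k,l,s,cen=cv2.connectedComponentsWithStats((h[...,2]<45).astype(np.uint8))
    for z,p in(("off",(608,-378,112)),("on",(591,-283,113))):
        q=w2px(c,p);print(n,z,q.round(),[(cen[i].round(1),s[i,4]) for i in range(1,k) if np.hypot(*(cen[i]-q))<14 and s[i,4]>8])
E
```

```text
scene off [184. 241.] [(array([194.6, 243.1]), np.int32(11))]
scene on [211. 223.] [(array([209.7, 223.7]), np.int32(30))]
side off [336. 247.] []
side on [310. 227.] [(array([308.9, 227.7]), np.int32(14))]
```

The lever is on. I'll check the plates in the current pictures and head to the medium one.

```bash
cat >> h.py <<'E'
def plates(n,f):
    a,c=snap(n,f);hsv=cv2.cvtColor(a,cv2.COLOR_BGR2HSV);m=((hsv[...,1]<70)&(hsv[...,2]>110)).astype(np.uint8)
    k,l,s,cen=cv2.connectedComponentsWithStats(m)
    for i in range(1,k):
        p=px2w(c,*cen[i],12)
        if 60<s[i,4]<12000 and 380<p[0]<560 and -240<p[1]<150:
            r=cv2.minAreaRect(np.array([px2w(c,u,v,12)[:2] for v,u in np.argwhere(l==i)],np.float32))
            print(n,s[i,4],np.round(r[0],1),np.round(r[1]),round(r[2],1))
E
python3 - <<'E'
from h import *
plates("scene","scene2");plates("side","side2")
E
```

```text
scene 205 [461.9  22.1] [49. 76.] 6.3
scene 142 [ 454.7 -126. ] [38. 60.] 17.6
side 260 [459.1  20.7] [52. 86.] 5.6
side 215 [ 452.4 -126.5] [43. 67.] 18.2
side 183 [ 505.8 -219. ] [36. 57.] 15.5
```

Request:
drive_tool([
  [[-0.37,1,0.1,0,0,-0.08],[-0.37,1,0.1,0,0,-0.08],[-0.37,1,0.1,0,0,-0.08],[-0.37,1,0.1,0,0,-0.08],[-0.37,1,0.1,0,0,-0.08]],
])

```text
clock: 6.78
tcp_pos: [530.4, -167.1, 238.2]
ee_rot: [-0.053, 0.999, 0.0, -0.0]
wrist_force: [0.2, 0.0, 0.5]
opening: 90.9
grasp_force: 0.0
```

Request:
drive_tool([
  [[-0.36,0.96,0,0,0,0],[-0.36,0.96,0,0,0,0],[-0.36,0.96,0,0,0,0],[-0.36,0.96,-0.5,0,0,0],[-0.36,0.96,-0.5,0,0,0],[-0.36,0.96,-0.5,0,0,0]],
])

```text
clock: 7.52
tcp_pos: [457.7, 23.2, 135.6]
ee_rot: [-0.052, 0.999, 0.0, -0.003]
wrist_force: [0.3, 0.4, 0.3]
opening: 92.7
grasp_force: 0.0
```

```bash
python3 - <<'E'
from h import *
plates("wrist","w2");o=manip.get_obs();print(o["tcp_pos"],o["ee_rot"])
E
```

```text
wrist 2127 [ 454.8 -124.2] [37. 59.] 18.1
wrist 3443 [461.8  24.7] [46. 75.] 5.9
wrist 1070 [ 506.2 -216.3] [34. 45.] 15.8
[458.76831121  23.01167651 138.1201592 ] [-5.14368302e-02  9.98675460e-01 -1.13302080e-05 -1.25586593e-03]
```

View pics/w2.png

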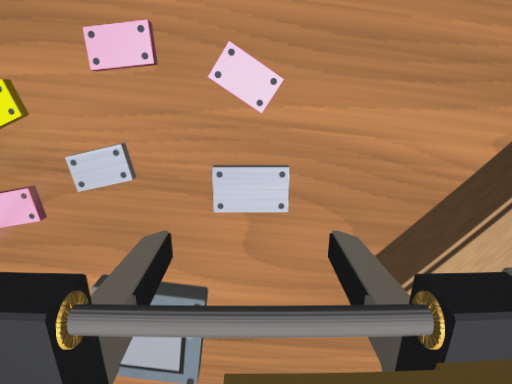

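The medium plate is between the finger lines at (250,188), aligned with the tool. I'll descend and grip.

Request:
drive_tool([
  [[0.015,0.01,-0.25,0,0,0],[0.015,0.01,-0.45,0,0,0],[0.015,0.01,-0.58,0,0,0],[0.015,0.01,-0.65,0,0,0],[0.015,0.01,-0.67,0,0,0],[0.015,0.01,-0.67,0,0,0]],
])

```text
clock: 8.32
tcp_pos: [462.6, 25.4, 5.8]
ee_rot: [-0.051, 0.999, -0.0, 0.001]
wrist_force: [-0.4, 0.4, -0.0]
opening: 93.3
grasp_force: 0.0
```

Request:
drive_tool([
  [[0,0,0,0,0,0],[0,0,0,0,0,0],[0,0,0,0,0,0],[0,0,0,0,0,0],[0,0,0,0,0,0],[0,0,0,0,0,0]],
], fingers=1)

```text
clock: 9.07
tcp_pos: [462.1, 25.6, 5.2]
ee_rot: [-0.052, 0.999, -0.0, 0.0]
wrist_force: [-0.3, 0.6, 5.4]
opening: 73.5
grasp_force: 30.0
```

Request:
drive_tool([
  [[0,0,0.15,0,0,0],[0,0,0.4,0,0,0],[0,0,0.7,0,0,0],[0.2,-0.1,0.7,0,0,0],[0.45,-0.25,0.7,0,0,0],[0.7,-0.39,0.7,0,0,0],[0.88,-0.49,0.7,0,0,0],[0.88,-0.49,0.7,0,0,0]],
])

```text
clock: 10.07
tcp_pos: [639.0, -73.7, 143.1]
ee_rot: [-0.051, 0.999, 0.0, -0.001]
wrist_force: [0.1, -0.5, -1.8]
opening: 73.2
grasp_force: 30.0
```

Request:
drive_tool([
  [[0,0,-0.12,0,0,0],[0,0,-0.25,0,0,0],[0,0,-0.33,0,0,0],[0,0,-0.34,0,0,0],[0,0,-0.34,0,0,0]],
])

```text
clock: 10.7
tcp_pos: [638.0, -72.4, 77.5]
ee_rot: [-0.052, 0.999, -0.0, 0.0]
wrist_force: [-0.6, 0.8, -1.4]
opening: 73.3
grasp_force: 30.0
```

```bash
python3 - <<'E'
from h import *
a,c=snap("scene","s3");b,d=snap("side","d3")
cv2.imwrite("pics/v.png",np.hstack([cv2.resize(a[170:270,215:335],(400,333),interpolation=cv2.INTER_CUBIC),cv2.resize(b[150:250,230:350],(400,333),interpolation=cv2.INTER_CUBIC)]))
o=manip.get_obs();print(o["tcp_pos"],o["opening"],o["clock"])
E
```

```text
[638.25750692 -72.44882612  77.79575264] 73.2813021613755 10.8
```

View pics/v.png

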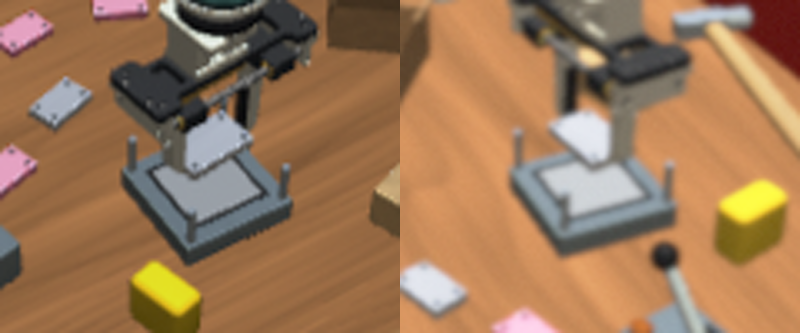

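The plate is level between the posts in both views. I'll hold it and check the centre from the post tops.

Request:
drive_tool([
  [[0,0,0,0,0,0],[0,0,0,0,0,0],[0,0,0,0,0,0],[0,0,0,0,0,0],[0,0,0,0,0,0],[0,0,0,0,0,0],[0,0,0,0,0,0],[0,0,0,0,0,0]],
])

```text
clock: 11.8
tcp_pos: [637.8, -72.4, 76.6]
ee_rot: [-0.052, 0.999, 0.0, 0.0]
wrist_force: [-0.3, 0.1, -1.8]
opening: 73.4
grasp_force: 30.0
```

Request:
drive_tool([
  [[0,0,0,0,0,0],[0,0,0,0,0,0],[0,0,0,0,0,0],[0,0,0,0,0,0],[0,0,0,0,0,0],[0,0,0,0,0,0],[0,0,0,0,0,0],[0,0,0,0,0,0]],
])

```text
clock: 12.8
tcp_pos: [637.8, -72.5, 76.6]
ee_rot: [-0.052, 0.999, 0.0, 0.0]
wrist_force: [0.4, -0.1, -1.8]
opening: 73.3
grasp_force: 30.0
```

```bash
python3 - <<'E'
from h import *
S,D=cal("scene"),cal("side")
for p in((254.3,212),(300.5,219.8),(272.6,233.6)): print(px2w(S,*p,70).round())
# side: post tops crop(400..)/3.333
for q in((518,130),(669,164),(564,197)): print("side",px2w(D,230+(q[0]-400)/3.333,150+q[1]/3.333,70).round())
o=manip.get_obs();print(o["tcp_pos"],o["opening"],o["clock"])
# carton rim from scene0 / side0 panels (x 266/80; y 300/80 ; 266/90)
for q in((339,363),(450,365),(331,460),(462,466)): print("scene rim",px2w(S,295+(q[0]-266)/3.325,115+(q[1]-266)/3.75,61).round())
for q in((625,388),(760,403),(583,448),(738,462)): print("side rim",px2w(D,160+(q[0]-532)/2.956,115+(q[1]-266)/3.75,61).round())
E
```

```text
[ 587. -126.   70.]
[692. -23.  70.]
[ 692. -128.   70.]
side [589. -19.  70.]
side [ 688. -127.   70.]
side [ 581. -131.   70.]
[637.83146195 -72.46973696  76.6419757 ] 73.32592050682817 12.8
scene rim [399. 277.  61.]
scene rim [468. 382.  61.]
scene rim [510. 177.  61.]
scene rim [591. 290.  61.]
side rim [463. 369.  61.]
side rim [606. 263.  61.]
side rim [383. 275.  61.]
side rim [541. 169.  61.]
```

Viewed for 2 s, and the post centre agrees at about (639,-74). Now to the carton, centre (496,274), yaw 51°.

Request:
drive_tool([
  [[0,0,0.2,0,0,0],[0,0,0.5,0,0,0],[0,0,0.7,0,0,0],[-0.1,0.2,0.7,0,0,0.15],[-0.2,0.4,0.7,0,0,0.3],[-0.3,0.6,0.7,0,0,0.45],[-0.4,0.81,0.7,0,0,0.6],[-0.4,0.81,0.7,0,0,0.75]],
])

```text
clock: 13.8
tcp_pos: [556.8, 91.9, 217.1]
ee_rot: [-0.433, 0.901, 0.0, 0.0]
wrist_force: [0.6, -0.6, -1.6]
opening: 73.7
grasp_force: 30.0
```

Request:
drive_tool([
  [[-0.1,0.25,0,0,0,0],[-0.2,0.5,0,0,0,0],[-0.3,0.75,0,0,0,0],[-0.4,0.82,0,0,0,0],[-0.4,0.82,0,0,0,0],[-0.4,0.82,0,0,0,0]],
])

```text
clock: 14.55
tcp_pos: [478.2, 253.2, 216.7]
ee_rot: [-0.43, 0.903, -0.0, 0.0]
wrist_force: [0.2, 0.0, -2.2]
opening: 73.7
grasp_force: 30.0
```

```bash
python3 - <<'E'
from h import *
a,c=snap("wrist","w4");o=manip.get_obs();print(o["tcp_pos"],o["ee_rot"],o["joint_positions"].round(2),o["opening"])
cv2.imwrite("pics/w4b.png",cv2.resize(a,(800,600),interpolation=cv2.INTER_CUBIC))
E
```

```text
[478.37080083 252.9564114  216.68140848] [-4.29532838e-01  9.03051231e-01 -1.02415245e-04  6.75983125e-05] [ 0.44 -0.18  1.73 -0.    1.59 -2.02] 73.41700567531167
```

View pics/w4b.png

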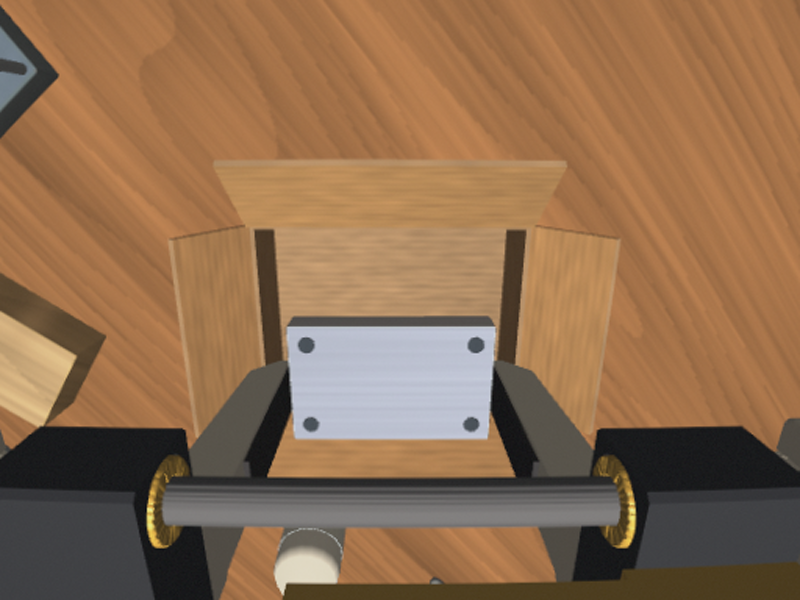

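The plate is well aligned in the carton (crease of the -x flap at row 228, columns 247 to 540). I'll refine the carton centre from this view.

```bash
python3 - <<'E'
from h import *
c=cal("wrist")
a,b=[px2w(c,u*.64,v*.64,64)[:2] for u,v in((247,227),(541,227))]
ex=np.array([b[1]-a[1],-(b[0]-a[0])]);print(a,b,np.linalg.norm(b-a))
d=(b-a)/np.linalg.norm(b-a);n=np.array([.629,.777]);print("dir",np.degrees(np.arctan2(*d[::-1])),"centre",(a+b)/2+n*64)
print("flap tip angle: ",[px2w(c,u*.64,v*.64,120)[:2].round() for u,v in((214,162),(566,162),(170,240),(619,240))])
E
```

```text
[530.58707759 165.76002256] [379.62894093 288.6122932 ] 194.6305202817512
dir 140.86072395181685 centre [495.36400926 276.91415788]
flap tip angle:  [array([502., 134.]), array([358., 251.]), array([551., 148.]), array([358., 305.])]
```

Request:
drive_tool([
  [[0,0.01,-0.25,0,0,0],[0,0.01,-0.5,0,0,0],[0,0.01,-0.7,0,0,0],[0,0.01,-0.85,0,0,0],[0,0.01,-0.95,0,0,0],[0,0.01,-1,0,0,0],[0,0.01,-1,0,0,0]],
])

```text
clock: 15.48
tcp_pos: [478.1, 255.4, 16.7]
ee_rot: [-0.43, 0.903, -0.0, -0.0]
wrist_force: [-0.1, 0.1, -1.5]
opening: 73.4
grasp_force: 30.0
```

Request:
drive_tool([
  [[0,0,-0.025,0,0,0],[0,0,-0.025,0,0,0]],
])

```text
clock: 15.72
tcp_pos: [478.0, 255.6, 12.0]
ee_rot: [-0.43, 0.903, -0.0, 0.0]
wrist_force: [0.0, 0.0, -0.2]
opening: 73.6
grasp_force: 30.0
```

Request:
drive_tool([
  [[0,0,0,0,0,0],[0,0,0,0,0,0],[0,0,0,0,0,0],[0,0,0,0,0,0],[0,0,0.3,0,0,0],[0,0,0.6,0,0,0],[0,0,0.9,0,0,0],[0,0,1,0,0,0]],
], fingers=-1)

```text
clock: 16.73
tcp_pos: [478.6, 255.9, 215.8]
ee_rot: [-0.43, 0.903, -0.0, 0.003]
wrist_force: [0.6, 0.1, -0.9]
opening: 92.9
grasp_force: 0.0
```

```bash
python3 - <<'E'
from h import *
plates("scene","s5");plates("side","d5")
snap("wrist","w5");o=manip.get_obs();print(o["tcp_pos"],o["ee_rot"],o["opening"])
E
```

```text
scene 139 [ 454.4 -125.9] [37. 60.] 17.3
side 215 [ 452.4 -126.5] [43. 67.] 18.2
side 134 [ 505.5 -218.9] [31. 54.] 13.3
[477.90136953 255.60165064 211.30627051] [-4.29846521e-01  9.02901948e-01  1.13123091e-05  2.00729898e-04] 93.22298399763626
```

View pics/w5.png

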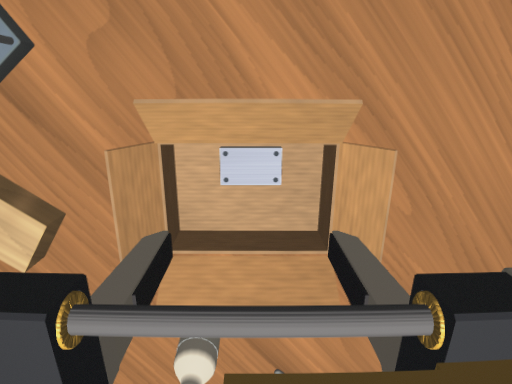

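The medium plate lies flat in the carton, at (251,166). The small one is still at (454,-125) with yaw 18°, so I'll go there next.

Request:
drive_tool([
  [[-0.01,-0.25,0,0,0,-0.15],[-0.03,-0.5,0,0,0,-0.3],[-0.05,-0.75,0,0,0,-0.45],[-0.06,-0.95,0,0,0,-0.55],[-0.06,-0.95,0,0,0,-0.55],[-0.06,-0.95,0,0,0,-0.55]],
], fingers=-0.6)

```text
clock: 17.62
tcp_pos: [465.5, 65.8, 210.0]
ee_rot: [-0.156, 0.988, 0.0, -0.001]
wrist_force: [0.3, 0.8, -0.0]
opening: 75.0
grasp_force: 0.0
```

Request:
drive_tool([
  [[-0.01,-0.25,0,0,0,0],[-0.03,-0.5,0,0,0,0],[-0.05,-0.75,0,0,0,0],[-0.06,-0.95,-0.2,0,0,0],[-0.06,-0.95,-0.5,0,0,0],[-0.06,-0.95,-0.5,0,0,0],[-0.06,-0.95,-0.5,0,0,0]],
])

```text
clock: 18.5
tcp_pos: [454.7, -123.7, 113.5]
ee_rot: [-0.157, 0.988, -0.0, 0.0]
wrist_force: [0.2, 0.1, 1.6]
opening: 75.0
grasp_force: 0.0
```

```bash
python3 - <<'E'
from h import *
plates("wrist","w6");o=manip.get_obs();print(o["tcp_pos"],np.degrees(2*np.arctan2(o["ee_rot"][1],o["ee_rot"][0]))-90,o["opening"])
E
```

```text
wrist 2365 [ 454.8 -123.5] [35. 59.] 18.0
wrist 2007 [ 507.5 -220.4] [35. 57.] 15.9
[ 455.02118265 -123.94828641  114.08975057] 108.01639764247267 74.4362349257483
```

Aligned within 1 mm. I'll descend 109 mm, grip and lift.

Request:
drive_tool([
  [[0,0,-0.2,0,0,0],[0,0,-0.35,0,0,0],[0,0,-0.48,0,0,0],[0,0,-0.53,0,0,0],[0,0,-0.545,0,0,0],[0,0,-0.545,0,0,0]],
])

```text
clock: 19.3
tcp_pos: [454.6, -124.6, 3.9]
ee_rot: [-0.156, 0.988, -0.0, 0.001]
wrist_force: [0.7, -0.4, 0.6]
opening: 74.5
grasp_force: 0.0
```

Request:
drive_tool([
  [[0,0,0,0,0,0],[0,0,0,0,0,0],[0,0,0,0,0,0],[0,0,0,0,0,0],[0,0,0,0,0,0]],
], fingers=1)

```text
clock: 19.92
tcp_pos: [454.1, -124.5, 3.1]
ee_rot: [-0.156, 0.988, -0.0, 0.0]
wrist_force: [-0.6, 1.0, 6.0]
opening: 57.4
grasp_force: 30.0
```

Request:
drive_tool([
  [[0,0,0.15,0,0,0],[0,0,0.4,0,0,0],[0,0,0.7,0,0,0],[0.25,0.07,0.7,0,0,0],[0.5,0.14,0.7,0,0,0],[0.75,0.21,0.7,0,0,0],[0.92,0.26,0.7,0,0,0],[0.92,0.26,0.7,0,0,0]],
])

```text
clock: 20.92
tcp_pos: [639.1, -71.7, 141.5]
ee_rot: [-0.156, 0.988, 0.0, -0.001]
wrist_force: [-0.1, 0.3, -0.5]
opening: 57.5
grasp_force: 30.0
```

Request:
drive_tool([
  [[0,0,-0.12,0,0,0],[0,0,-0.25,0,0,0],[0,0,-0.32,0,0,0],[0,0,-0.34,0,0,0],[0,0,-0.34,0,0,0],[0,0,-0.34,0,0,0],[0,0,-0.34,0,0,0]],
])

```text
clock: 21.8
tcp_pos: [638.1, -72.5, 75.3]
ee_rot: [-0.156, 0.988, -0.0, 0.0]
wrist_force: [0.2, -0.5, -0.3]
opening: 57.6
grasp_force: 30.0
```

Request:
drive_tool([
  [[0,0,0,0,0,0],[0,0,0,0,0,0],[0,0,0,0,0,0],[0,0,0,0,0,0],[0,0,0,0,0,0],[0,0,0,0,0,0],[0,0,0,0,0,0],[0,0,0,0,0,0]],
])

```text
clock: 22.8
tcp_pos: [637.8, -72.4, 74.6]
ee_rot: [-0.156, 0.988, 0.0, -0.0]
wrist_force: [-0.2, 0.4, -0.5]
opening: 57.9
grasp_force: 30.0
```

Request:
drive_tool([
  [[0,0,0,0,0,0],[0,0,0,0,0,0],[0,0,0,0,0,0],[0,0,0,0,0,0],[0,0,0,0,0,0],[0,0,0,0,0,0],[0,0,0,0,0,0],[0,0,0,0,0,0]],
])

```text
clock: 23.8
tcp_pos: [637.8, -72.5, 74.6]
ee_rot: [-0.156, 0.988, -0.0, -0.0]
wrist_force: [-0.7, 0.1, 0.5]
opening: 57.7
grasp_force: 30.0
```

```bash
python3 - <<'E'
from h import *
o=manip.get_obs();print(o["tcp_pos"],o["opening"])
a,c=snap("scene","s7")
h=cv2.cvtColor(a,cv2.COLOR_BGR2HSV);q=w2px(c,(591,-283,113))
k,l,s,cen=cv2.connectedComponentsWithStats((h[...,2]<45).astype(np.uint8))
print("lever on",q,[(cen[i].round(1),s[i,4]) for i in range(1,k) if np.hypot(*(cen[i]-q))<14])
E
```

```text
[637.82972115 -72.45410704  74.64977479] 57.688457604772736
lever on [210.52610541 223.42240241] [(array([209.7, 223.7]), np.int32(30))]
```

Request:
drive_tool([
  [[0,0,0.2,0,0,0],[0,0,0.5,0,0,0],[0,0,0.7,0,0,0],[-0.07,0.2,0.7,0,0,0.15],[-0.14,0.45,0.7,0,0,0.3],[-0.21,0.7,0.7,0,0,0.45],[-0.31,0.9,0.7,0,0,0.55],[-0.31,0.9,0.7,0,0,0.55]],
])

```text
clock: 24.85
tcp_pos: [574.9, 109.8, 215.0]
ee_rot: [-0.432, 0.902, 0.0, 0.0]
wrist_force: [1.3, -0.9, -1.0]
opening: 58.0
grasp_force: 30.0
```

Request:
drive_tool([
  [[-0.08,0.25,0,0,0,0],[-0.16,0.5,0,0,0,0],[-0.24,0.75,0,0,0,0],[-0.315,0.945,0,0,0,0],[-0.315,0.945,0,0,0,0],[-0.315,0.945,0,0,0,0]],
])

```text
clock: 25.6
tcp_pos: [513.3, 295.8, 214.5]
ee_rot: [-0.43, 0.903, -0.0, -0.0]
wrist_force: [-0.1, 0.0, 0.0]
opening: 57.7
grasp_force: 30.0
```

Request:
drive_tool([
  [[0,0,-0.25,0,0,0],[0,0,-0.5,0,0,0],[0,0,-0.7,0,0,0],[0,0,-0.85,0,0,0],[0,0,-0.95,0,0,0],[0,0,-1,0,0,0],[0,0,-1,0,0,0]],
])

```text
clock: 26.48
tcp_pos: [513.1, 296.3, 14.7]
ee_rot: [-0.43, 0.903, -0.0, -0.0]
wrist_force: [-0.0, 0.7, -0.2]
opening: 57.7
grasp_force: 30.0
```

Request:
drive_tool([
  [[0,0,-0.03,0,0,0],[0,0,-0.03,0,0,0]],
])

```text
clock: 26.72
tcp_pos: [512.9, 296.6, 8.9]
ee_rot: [-0.43, 0.903, -0.0, 0.0]
wrist_force: [-0.7, -0.0, 0.4]
opening: 57.6
grasp_force: 30.0
```

Request:
drive_tool([
  [[0,0,0,0,0,0],[0,0,0,0,0,0],[0,0,0,0,0,0],[0,0,0,0,0,0],[0,0,0.3,0,0,0],[0,0,0.6,0,0,0],[0,0,0.9,0,0,0],[0,0,1,0,0,0]],
], fingers=-0.7)

```text
clock: 27.72
tcp_pos: [513.6, 297.0, 213.0]
ee_rot: [-0.43, 0.903, 0.0, 0.003]
wrist_force: [1.0, 0.0, -0.8]
opening: 78.9
grasp_force: 0.0
```

Request:
drive_tool([
  [[0,0,0.2,0,0,0],[0,0,0.4,0,0,0],[0,0,0.4,0,0,0]],
], fingers=1)

```text
clock: 28.1
tcp_pos: [513.4, 296.8, 291.1]
ee_rot: [-0.43, 0.903, 0.0, 0.002]
wrist_force: [0.3, -0.1, -0.7]
opening: 53.4
grasp_force: 0.0
```

```bash
python3 - <<'E'
from h import *
a,c=snap("wrist","w8");o=manip.get_obs();print(o["tcp_pos"],o["joint_positions"].round(2),(-c[2].T@c[3]).round())
cv2.imwrite("pics/w8b.png",cv2.resize(a,(800,600),interpolation=cv2.INTER_CUBIC))
E
```

```text
[513.07059929 296.65094898 288.8950492 ] [ 0.48 -0.07  1.52 -0.    1.69 -1.98] [461. 232. 458.]
```

View pics/w8b.png

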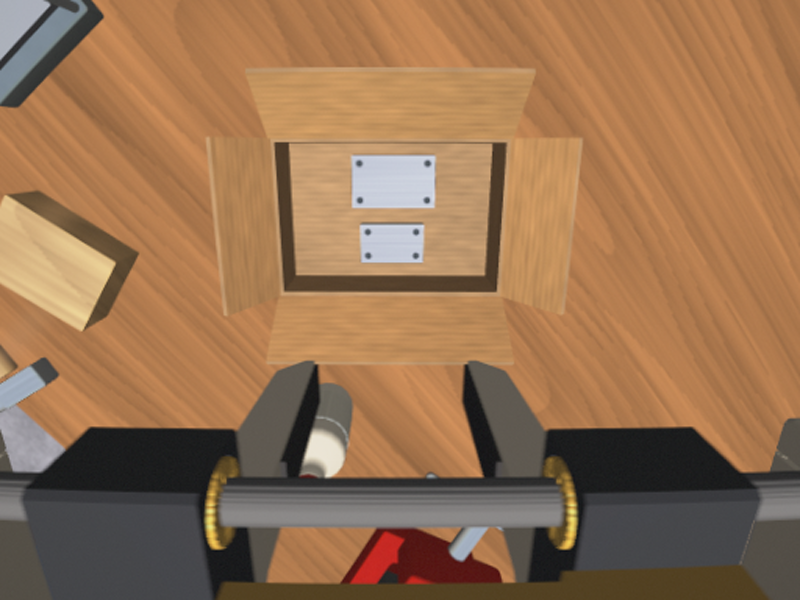

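Both plates lie flat in the carton, medium at (393,181) and small at (392,243). All flaps lean outwards. I'll work out flap angles and clearances in the carton frame.

```bash
python3 - <<'E'
from h import *
c=cal("wrist");C=np.array([495.5,276]);t=np.radians(51);X=np.array([np.cos(t),np.sin(t)]);Y=np.array([-X[1],X[0]])
def L(u,v,z): p=px2w(c,u*.64,v*.64,z)[:2]-C; return np.round([p@X,p@Y])
print("rim",[L(*q,62) for q in((275,142),(506,142),(283,293),(498,293))])
for n,pts,ax,cr,z0,l in(("+y",((581,138),(565,312)),1,95,62,60),("-y",((207,138),(225,315)),1,-95,62,60),("near",((247,69),(535,69)),0,-65,67,64),("far",((268,362),(512,362)),0,65,67,64)):
    best=min((abs(np.mean([abs(L(*p,z0+l*np.sin(a))[ax]) for p in pts])-(abs(cr)-l*np.cos(a))),a) for a in np.arange(1.5,2.61,.02)); print(n,best)
W=lambda x,y:(C+x*X+y*Y).round()
print("glue base",L(338,388,10),L(345,395,0),"offcut",L(138,252,45),L(88,330,45))
for p in((0,0),(0,160),(0,105),(0,55),(0,-160)): print(p,W(*p))
print(X,Y)
E
```

```text
rim [array([-63., -91.]), array([-62.,  89.]), array([ 60., -92.]), array([60., 90.])]
+y (np.float64(0.16712574885377762), np.float64(2.1800000000000006))
-y (np.float64(0.29076627599147287), np.float64(2.1000000000000005))
near (np.float64(0.14166536190879242), np.float64(2.3000000000000007))
far (np.float64(0.19885454939903013), np.float64(2.0800000000000005))
glue base [176. -55.] [189. -49.] offcut [  27. -221.] [ 100. -281.]
(0, 0) [496. 276.]
(0, 160) [371. 377.]
(0, 105) [414. 342.]
(0, 55) [453. 311.]
(0, -160) [620. 175.]
[0.62932039 0.77714596] [-0.77714596  0.62932039]
```

Request:
drive_tool([
  [[-0.2,0.12,-0.1,0,0,0],[-0.4,0.24,-0.3,0,0,0],[-0.6,0.36,-0.4,0,0,0],[-0.75,0.43,-0.4,0,0,0],[-0.75,0.43,-0.4,0,0,0],[-0.75,0.43,-0.7,0,0,0],[-0.75,0.43,-0.95,0,0,0],[-0.75,0.43,-0.95,0,0,0]],
], fingers=1)

```text
clock: 29.15
tcp_pos: [361.7, 380.6, 94.5]
ee_rot: [-0.43, 0.903, -0.001, -0.003]
wrist_force: [0.2, -0.3, 1.5]
opening: 0.9
grasp_force: 0.0
```

Request:
drive_tool([
  [[0,0,-0.065,0,0,0],[0,0,-0.065,0,0,0]],
])

```text
clock: 29.4
tcp_pos: [363.3, 382.7, 86.3]
ee_rot: [-0.43, 0.903, 0.0, 0.0]
wrist_force: [-0.8, 0.6, 0.4]
opening: 0.6
grasp_force: 0.0
```

Request:
drive_tool([
  [[0.09,-0.07,0,0,0,0],[0.175,-0.142,0,0,0,0],[0.253,-0.205,0.025,0,0,0],[0.311,-0.252,0.035,0,0,0],[0.35,-0.283,0.035,0,0,0],[0.389,-0.315,0,0,0,0],[0.416,-0.337,-0.05,0,0,0],[0.427,-0.346,-0.1,0,0,0]],
])

```text
clock: 30.4
tcp_pos: [448.3, 313.1, 64.5]
ee_rot: [-0.43, 0.903, -0.0, -0.0]
wrist_force: [-0.1, 0.1, 0.7]
opening: 0.4
grasp_force: 0.3
```

Request:
drive_tool([
  [[0,0,-0.005,0,0,0],[0,0,-0.005,0,0,0]],
])

```text
clock: 30.65
tcp_pos: [448.3, 313.3, 64.2]
ee_rot: [-0.43, 0.903, -0.0, -0.0]
wrist_force: [1.0, -1.4, 2.5]
opening: 0.6
grasp_force: 1.0
```

Request:
drive_tool([
  [[0,0,0.3,0,0,0],[0,0,0.6,0,0,0],[0.2,-0.16,0.65,0,0,0],[0.4,-0.32,0.65,0,0,0],[0.6,-0.48,0.65,0,0,0],[0.8,-0.64,0.65,0,0,0],[0.9,-0.72,0.65,0,0,0],[0.9,-0.72,0.65,0,0,0]],
])

```text
clock: 31.65
tcp_pos: [628.7, 168.7, 193.7]
ee_rot: [-0.429, 0.903, 0.0, -0.001]
wrist_force: [-0.2, 0.9, 0.3]
opening: 0.8
grasp_force: 0.0
```

Request:
drive_tool([
  [[0,0,-0.25,0,0,0],[0,0,-0.5,0,0,0],[0,0,-0.545,0,0,0],[0,0,-0.545,0,0,0]],
])

```text
clock: 32.15
tcp_pos: [628.1, 170.1, 86.8]
ee_rot: [-0.43, 0.903, 0.0, 0.0]
wrist_force: [-0.5, -0.2, 0.5]
opening: 0.6
grasp_force: 0.0
```

```bash
python3 - <<'E'
from h import *
a,c=snap("scene","s9");b,d=snap("side","d9")
cv2.imwrite("pics/v9.png",np.hstack([cv2.resize(a[105:205,285:405],(400,333),interpolation=cv2.INTER_CUBIC),cv2.resize(b[95:195,150:270],(400,333),interpolation=cv2.INTER_CUBIC)]))
E
```

```text
(no output)
```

View pics/v9.png

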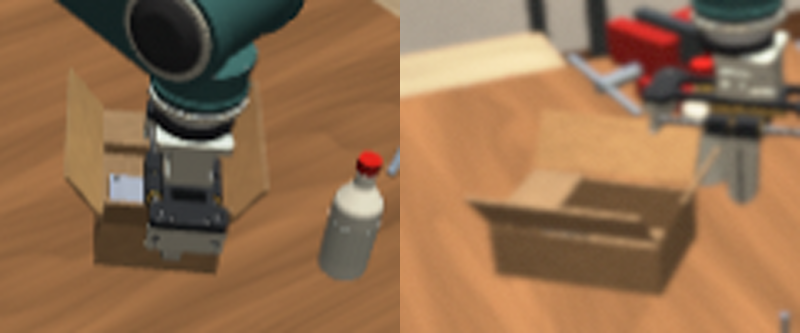

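The +y flap is down flat, both side flaps are still open, and the finger is outside the -y flap. I'll fold that one.

Request:
drive_tool([
  [[-0.09,0.07,0,0,0,0],[-0.175,0.142,0,0,0,0],[-0.253,0.205,0.025,0,0,0],[-0.311,0.252,0.035,0,0,0],[-0.35,0.283,0.035,0,0,0],[-0.389,0.315,0,0,0,0],[-0.416,0.337,-0.05,0,0,0],[-0.427,0.346,-0.105,0,0,0]],
])

```text
clock: 33.25
tcp_pos: [542.5, 238.7, 63.6]
ee_rot: [-0.43, 0.903, -0.0, -0.0]
wrist_force: [3.0, -5.2, 28.6]
opening: 0.4
grasp_force: 16.9
```

Request:
drive_tool([
  [[0,0,-0.005,0,0,0],[0,0,-0.005,0,0,0],[0,0,0.3,0,0,0],[0,0,0.6,0,0,0],[0,0,0.9,0,0,0],[0,0,1,0,0,0],[0,0,1,0,0,0]],
])

```text
clock: 34.12
tcp_pos: [543.2, 238.6, 264.6]
ee_rot: [-0.43, 0.903, -0.0, 0.0]
wrist_force: [0.1, 0.1, -0.2]
opening: 0.5
grasp_force: 0.0
```

```bash
python3 - <<'E'
from h import *
a,c=snap("wrist","w10");o=manip.get_obs();print(o["tcp_pos"],o["joint_positions"].round(2))
E
```

```text
[542.81611799 238.44400251 262.8870836 ] [ 0.37 -0.07  1.56 -0.    1.65 -2.09]
```

View pics/w10.png

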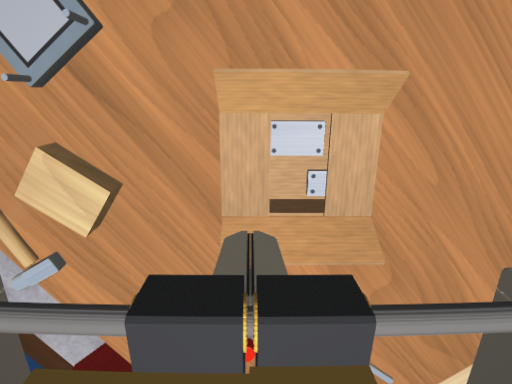

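Both end flaps are flat and the plates are inside, the small one shifted slightly along the box. Next is the near side flap, then the far one.

Request:
drive_tool([
  [[-0.23,-0.12,0,0,0,0],[-0.46,-0.25,0,0,0,0],[-0.695,-0.378,0,0,0,0],[-0.695,-0.378,-0.2,0,0,0],[-0.695,-0.378,-0.5,0,0,0],[-0.695,-0.378,-0.75,0,0,0],[-0.695,-0.378,-0.86,0,0,0],[-0.695,-0.378,-0.86,0,0,0]],
])

```text
clock: 35.17
tcp_pos: [402.1, 162.3, 89.1]
ee_rot: [-0.43, 0.903, 0.0, -0.003]
wrist_force: [0.5, 0.4, -0.1]
opening: 0.4
grasp_force: 0.0
```

Request:
drive_tool([
  [[0.079,0.097,0,0,0,0],[0.157,0.194,0,0,0,0],[0.22,0.272,0.025,0,0,0],[0.283,0.35,0.05,0,0,0],[0.337,0.416,0.05,0,0,0],[0.378,0.466,0,0,0,0],[0.394,0.486,-0.06,0,0,0],[0.4,0.494,-0.09,0,0,0]],
])

```text
clock: 36.17
tcp_pos: [483.4, 261.5, 73.1]
ee_rot: [-0.43, 0.903, -0.0, -0.001]
wrist_force: [0.2, 0.1, 0.8]
opening: 0.3
grasp_force: 0.1
```

Request:
drive_tool([
  [[0,0,0,0,0,0],[0,0,0,0,0,0]],
])

```text
clock: 36.42
tcp_pos: [483.8, 261.6, 74.9]
ee_rot: [-0.43, 0.903, 0.0, 0.0]
wrist_force: [0.3, -0.2, 0.6]
opening: 0.5
grasp_force: 0.0
```

Request:
drive_tool([
  [[0,0,-0.02,0,0,0],[0,0,-0.03,0,0,0],[0,0,-0.03,0,0,0]],
])

```text
clock: 36.8
tcp_pos: [483.9, 261.7, 69.1]
ee_rot: [-0.43, 0.903, -0.0, 0.0]
wrist_force: [-2.1, -1.3, 5.9]
opening: 1.0
grasp_force: 3.0
```

Request:
drive_tool([
  [[0,0,0.3,0,0,0],[0,0,0.6,0,0,0],[0,0,0.75,0,0,0],[0.13,0.24,0.75,0,0,0],[0.27,0.49,0.75,0,0,0],[0.4,0.73,0.75,0,0,0],[0.4,0.73,0.75,0,0,0]],
])

```text
clock: 37.67
tcp_pos: [564.4, 410.0, 216.2]
ee_rot: [-0.431, 0.903, -0.0, -0.001]
wrist_force: [-0.6, -0.5, 0.0]
opening: 0.3
grasp_force: 0.0
```

Request:
drive_tool([
  [[0,0,-0.25,0,0,0],[0,0,-0.5,0,0,0],[0,0,-0.635,0,0,0],[0,0,-0.635,0,0,0]],
])

```text
clock: 38.17
tcp_pos: [562.8, 406.6, 89.8]
ee_rot: [-0.43, 0.903, -0.0, -0.002]
wrist_force: [0.8, 0.1, 0.1]
opening: 0.6
grasp_force: 0.0
```

Request:
drive_tool([
  [[-0.079,-0.097,0,0,0,0],[-0.157,-0.194,0,0,0,0],[-0.22,-0.272,0.025,0,0,0],[-0.283,-0.35,0.05,0,0,0],[-0.337,-0.416,0.05,0,0,0],[-0.378,-0.466,0,0,0,0],[-0.394,-0.486,-0.06,0,0,0],[-0.4,-0.494,-0.09,0,0,0]],
])

```text
clock: 39.17
tcp_pos: [483.4, 308.6, 72.2]
ee_rot: [-0.43, 0.903, -0.0, -0.001]
wrist_force: [0.9, 0.6, 0.9]
opening: 0.5
grasp_force: 0.1
```

Request:
drive_tool([
  [[0,0,-0.005,0,0,0],[0,0,-0.005,0,0,0]],
])

```text
clock: 39.42
tcp_pos: [484.0, 309.2, 72.6]
ee_rot: [-0.43, 0.903, -0.0, -0.0]
wrist_force: [-0.0, 0.5, -0.9]
opening: 0.8
grasp_force: 0.0
```

Request:
drive_tool([
  [[0,0,-0.015,0,0,0],[0,0,-0.02,0,0,0],[0,0,-0.02,0,0,0]],
])

```text
clock: 39.8
tcp_pos: [484.0, 309.2, 69.2]
ee_rot: [-0.43, 0.903, 0.0, 0.0]
wrist_force: [-0.3, -0.6, 5.1]
opening: 0.7
grasp_force: 2.3
```

Request:
drive_tool([
  [[0,0,0.3,0,0,0],[0,0,0.6,0,0,0],[0,0,0.9,0,0,0],[0,0,1,0,0,0],[0,0,1,0,0,0]],
])

```text
clock: 40.42
tcp_pos: [484.1, 309.1, 269.3]
ee_rot: [-0.43, 0.903, 0.0, 0.001]
wrist_force: [-0.1, 0.1, -1.1]
opening: -0.0
grasp_force: 0.0
```

```bash
python3 - <<'E'
from h import *
a,c=snap("wrist","w11");o=manip.get_obs();print(o["tcp_pos"],o["joint_positions"].round(2))
s,_=snap("side","d11");cv2.imwrite("pics/v11.png",np.hstack([a,cv2.resize(s[95:195,150:246],(288,384)[:2],interpolation=cv2.INTER_CUBIC)]))
E
```

```text
[483.76824574 308.8988879  267.41533283] [ 0.52 -0.11  1.59  0.    1.66 -1.94]
```

View pics/v11.png

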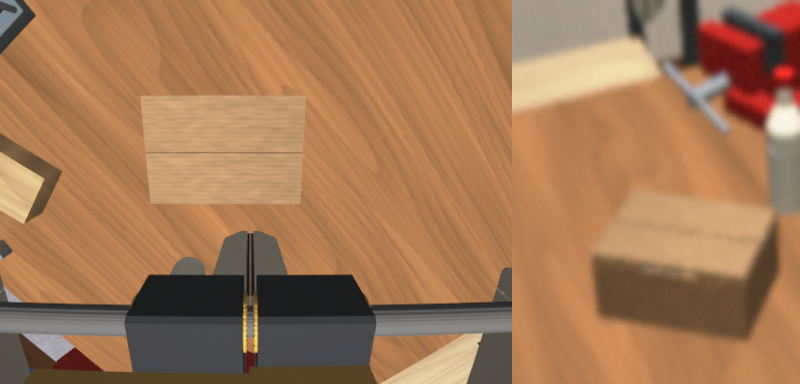

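The carton is closed flat. Now the lever back to off, approaching the ball from its lamp side.

Request:
drive_tool([
  [[0.04,-0.25,0,0,0,-0.15],[0.08,-0.5,0,0,0,-0.3],[0.12,-0.75,0,0,0,-0.45],[0.163,-0.905,0,0,0,-0.6],[0.163,-0.905,0,0,0,-0.675],[0.163,-0.905,0,0,0,-0.675]],
])

```text
clock: 41.28
tcp_pos: [516.1, 127.6, 266.6]
ee_rot: [-0.091, 0.996, -0.0, -0.001]
wrist_force: [0.6, 0.4, -0.1]
opening: 0.3
grasp_force: 0.0
```

Request:
drive_tool([
  [[0.04,-0.25,0,0,0,0],[0.08,-0.5,0,0,0,0],[0.12,-0.75,0,0,0,0],[0.163,-0.905,0,0,0,0],[0.163,-0.905,0,0,0,0]],
])

```text
clock: 41.9
tcp_pos: [549.1, -54.3, 267.1]
ee_rot: [-0.091, 0.996, 0.0, -0.001]
wrist_force: [-0.1, 0.1, 0.0]
opening: 0.4
grasp_force: 0.0
```

Request:
drive_tool([
  [[0.04,-0.25,0,0,0,0],[0.08,-0.5,0,0,0,0],[0.12,-0.75,0,0,0,0],[0.163,-0.905,0,0,0,0],[0.163,-0.905,-0.3,0,0,0],[0.163,-0.905,-0.6,0,0,0],[0.163,-0.905,-0.85,0,0,0],[0.163,-0.905,-0.85,0,0,0]],
])

```text
clock: 42.9
tcp_pos: [579.9, -232.1, 94.4]
ee_rot: [-0.092, 0.996, 0.002, -0.003]
wrist_force: [0.4, -0.3, 1.0]
opening: 0.3
grasp_force: 0.0
```

Request:
drive_tool([
  [[0.02,-0.12,0,0,0,0],[0.05,-0.24,0,0,0,0],[0.07,-0.36,0,0,0,0],[0.08,-0.45,0,0,0,0],[0.09,-0.5,0,0,0,0],[0.09,-0.5,0,0,0,0],[0.06,-0.3,0,0,0,0]],
])

```text
clock: 43.78
tcp_pos: [593.5, -294.7, 98.3]
ee_rot: [-0.09, 0.996, 0.0, -0.0]
wrist_force: [0.4, 0.4, -0.0]
opening: -0.0
grasp_force: 0.0
```

Request:
drive_tool([
  [[0,0,0.3,0,0,0],[0,0,0.6,0,0,0],[0,0.3,0.9,0,0,0],[0,0.6,0.9,0,0,0],[0,0.6,0.9,0,0,0],[0,0.6,0.9,0,0,0]],
])

```text
clock: 44.52
tcp_pos: [593.6, -173.2, 278.8]
ee_rot: [-0.092, 0.996, -0.0, 0.0]
wrist_force: [0.1, -0.8, 0.3]
opening: 0.3
grasp_force: 0.0
```

```bash
python3 - <<'E'
from h import *
for n in("scene","side"):
    a,c=snap(n,n+"12");h=cv2.cvtColor(a,cv2.COLOR_BGR2HSV)
    k,l,s,cen=cv2.connectedComponentsWithStats((h[...,2]<45).astype(np.uint8))
    for z,p in(("off",(608,-378,112)),("on",(591,-283,113))):
        q=w2px(c,p);print(n,z,q.round(1),[(cen[i].round(1),s[i,4]) for i in range(1,k) if np.hypot(*(cen[i]-q))<14 and s[i,4]>8])
o=manip.get_obs();print(o["clock"],o["tcp_pos"],o["wrist_force"])
E
```

```text
scene off [184.4 240.6] [(array([184.1, 240.9]), np.int32(40))]
scene on [210.5 223.4] []
side off [335.8 247.5] [(array([335.4, 247.9]), np.int32(23))]
side on [309.7 226.5] []
44.625 [ 593.46752718 -174.71513736  277.83796878] [0.08940983 0.95076814 0.05359752]
```

View pics/scene12.png

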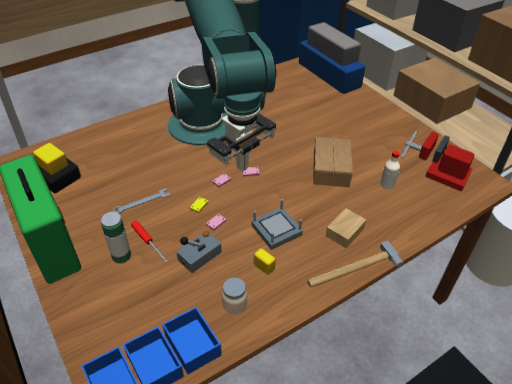

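The lever is off (ball at (184,241)), the carton at (333,161) is shut, the bystanders have not moved, and the arm is clear.

```bash
python3 -c "
from bench import manip
print(manip.hand_in())"
```

```text
the job is handed in; nothing more can be done
None
```

The job is handed in, though the hand-in returned no verdict: the light box was switched on, the medium and small plates (the only two present) were viewed and packed, the carton flaps folded flat, and the lever thrown back to off.

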